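# Park the captive screw of a tube carrier and open its hatch

## Robot

A 6-joint arm with a two-finger parallel gripper is mounted at the origin on the work surface. World frame = base frame: x ahead of the robot, y to its left, z up, the work surface at z = 0. Lengths are in m, angles in rad, forces in N, time in s.
With the tool pointing down it reaches from about 0.375 to 0.9 m from the base axis. Payload 3.1 kg.
Tool frame: the origin (TCP) lies at the very end of the fingers, on their centre line; the grasp point (between the pads) lies 19 mm behind it (manip.pinch_z is the distance from the TCP to the grasp point, in m); z points along the fingers, y is the direction in which the jaws open and shut (so a half turn about z gives the same grasp; the last joint's range is limited). The gripper opens to 85 mm and grips with 20 to 120 N. Pads are 22 mm wide; open, the fingers measure 114 mm over their backs; the gripper's body (76 mm by 85 mm) begins 54 mm behind the grasp point. The pads swing forward as they close: fully open they stand 13 mm farther back than shut.
Start: joints at [1.067, 0.527, 1.433, -0, 1.181, -0.178], TCP at [0.2, 0.592, 0.231] pointing down, gripper open.
Joint ranges: [-3.08, 3.08], [-0.75, 2.2], [0.22, 2.44], [-1.43, 4.57], [0, 2.65], [-2.85, 2.85]. Speed limits (rad/s): [2.79, 2.79, 3.14, 3.14, 3.14, 3.14].

## Interface

Orientations are given as a unit quaternion [x, y, z, w].
In Python, from station import manip gives the robot as it stands.
- The arm moves only by the tool drive_tool, never from a script. Its argument "increments" is a list of rows, each a list of 7 numbers: the closure in counts, from 0 (fully open) to 255 (shut), then the shift along the tool's x, y, z in cm, then the turn, a rotation vector about the tool's x, y, z in rad. A call has 1 to 20 rows; each row is the pose to reach, as a shift and turn from the pose commanded when the call began, along the tool's axes at that moment; what a row does not reach only later rows make up. A row lasts 1/10 s, in which the tool goes at most 50 mm and 8.59 degrees, less where a joint would pass 70% of its speed; a pose out of reach is approached as far as the arm can. A call with a gripper value outside its range is refused whole. The fingers move at their own pace and stop on an object; "force" is the grip in N (left out, the last holds). Time passes only in rows, so rows that repeat a pose let the fingers close. It gives the time, the measured TCP pose, the force and the opening at its end, in the units of the state.
- manip.sense(): the state, without advancing time (a new reading comes with each control period).
- manip.snapshot(name): name is "scene" or "side" or "wrist"; returns the picture (384x512x3 uint8, red, green, blue); there is no depth.
- manip.camera_model(name): a dict with "mtx" (3x3 intrinsics, pixels), "cam_to_world" (4x4, takes a point from camera to world coordinates). Camera axes: x right, y down, z forward; pixel columns grow to the right and rows downward; lengths in m; the calibration is good to about 2 mm. The wrist camera is an equidistant fisheye: a pixel r from the principal point sees the ray r / f radians off the axis. A picture is of the moment at which its call begins: read the wrist's pose just before it. camera_model takes no time and is no camera call; for the wrist camera it gives the pose at the moment of the call.
- manip.sign_off(): hands the job in, once; it reports no verdict.
The state is a dict: "t": time; "q": joint angles; "qd": joint speeds; "tau": joint torques, N m; "tcp_pos": TCP position; "tool_rot": TCP orientation; "force": force on the tool from outside, world axes, zero at the start; "ft_torque": the same for the moment, N m; "finger_gap": opening from 0.0 (shut) to 1.0 (fully open).
Only numpy, scipy, OpenCV 4.12 (cv2) and the standard library are available. Lean on these libraries where they do the work, as an engineer would, in place of code of your own. Each camera call takes 0.05 s, during which the arm holds its last target. There are 200 camera calls.

## Task

Open the sample-tube carrier's sliding hatch. Pull its spring-loaded captive screw up by the black knob and feel for the height at which its thread engages, turn it anticlockwise (seen from above) along the thread to the very end so that it stays out by itself, then slide the hatch fully open by its rib and let go. Be gentle: never wrench the screw when it will not turn or when it has reached its end, and leave the other things on the bench alone.

Things in the scene. Friction and masses are not known exactly. Their poses are not given: they have to be found in the camera images.
- carrier: White plastic tube carrier fixed to the bench, 170 (its x) x 250 (its y) x 100 mm high, upright, origin at the centre of its underside. Right (-y) half: open well with tubes, closed at the start by the aluminium hatch; left (+y) half: flat deck. Guide rails 14 mm high run along y on its top at x = +-76 mm. Position and yaw vary.
- knob (a point): Centre of the screw's round black fluted knob: 38 mm diameter, 26 mm tall, axis vertical (z), point half-way up. x axis: white mark on its top, along the carrier's x at the start. It stands over a steel bush (40 mm diameter, 36 mm high) on the hatch; screw down, 14 mm of bare 13 mm stem shows between them and the point is 171 mm above the bench, at x 0, y -30 mm of the carrier.
- lift (a joint): Pull-up of the screw, m; 0 = down, held by a spring (4 N, +0.25 N per mm); travel ends at 24 mm. It turns only onto the thread's mouth, 1.5 mm high, whose lower edge lies at a pull of 5.5 to 15.5 mm, hidden, different each time. Lower or higher it turns some 0.1 rad, then meets a wall. With a light anticlockwise twist (0.1 Nm) held while pulling slowly, it gives way at the mouth.
- turn (a joint): Screw angle, rad, growing anticlockwise from above: 0 at the start, about 2.4 at the thread's end, a firm stop. On the thread turning takes under 0.1 Nm. The screw rises with it, 3 mm per rad (level over the last 0.3 rad), with 1.5 mm up-down play. Past about 0.7 rad friction holds it, so it can be let go and grasped again; before, it snaps down. Forcing it (0.33 Nm at wall or end) breaks it.
- hatch (a joint): How far the hatch is slid open, m: 0 closed, 0.09 fully open at its end stop; it slides towards the carrier's +y with about 3 N of friction. With the screw not pulled out, its shank blocks the hatch after 1 to 2 mm (forcing it with 25 N breaks it); with it parked the hatch is free.
- rib (a point): Centre of the hatch's upright grip rib, a plain aluminium bar 60 mm long (carrier's x), 12 mm thick (carrier's y), 30 mm high; its top is 138 mm and the hatch's face at its foot 108 mm above the bench. At the start at x 0, y -105 mm of the carrier, 75 mm from the screw's axis.
- rack: Bystander: loose white rack with capped tubes, 70 x 130 x 76 mm, origin under its centre.
- jar: Bystander: loose amber jar, 60 mm diameter, 75 mm high, origin under its centre.
- tipbox: Bystander: loose pipette-tip box, 87 x 122 x 63 mm, origin under its centre.

How it is judged:
By the outcome, as a careful person would: the job done as asked, in the order asked, and still so for the second after the job is handed in, with the robot touching nothing.
It also fails if it takes over 72 s, if anything falls off the work surface, if the arm or the gripper's body presses on something with over 40 N, if the wrist force passes 120 N, or if a joint passes its speed limit or range.

## Working session

There is one attempt and no reset: what is moved stays moved. The work goes in short steps, Python scripts to look and compute and a tool call to move; the robot and the scene stay as the last step left them, time stands still between calls to the robot, and variables do not carry over. Pictures are saved under pics/ and viewed, about 8 in all and at most 12, crops included, and the job is handed in when it is done.

Besides the shell and the picture viewer there is one more tool, called after "Call:" as name([rows], argument=value, ...), one row to a line, values as JSON. drive_tool: Moves the arm, as the interface text tells. Its arguments: {"type":"object","properties":{"increments":{"type":"array","items":{"type":"array","items":{"type":"number"}}},"force":{"type":"number"}},"required":["increments"]}

```bash
mkdir -p pics; python3 - <<'E'
from station import manip
import cv2,numpy as np
for n in("scene","side"):
    im=manip.snapshot(n); cv2.imwrite(f"pics/{n}0.png",im[:,:,::-1])
    m=manip.camera_model(n); print(n,np.round(m["mtx"],1).tolist(),np.round(m["cam_to_world"],3).tolist())
a=cv2.imread("pics/scene0.png");b=cv2.imread("pics/side0.png")
cv2.imwrite("pics/both0.png",cv2.resize(np.vstack([a,b]),None,fx=.78,fy=.78))
s=manip.sense();print(s)
E
```

```text
scene [[402.7, 0.0, 259.2], [0.0, 402.7, 190.4], [0.0, 0.0, 1.0]] [[0.345, 0.789, -0.509, 1.088], [0.939, -0.296, 0.178, -0.16], [-0.01, -0.539, -0.842, 1.04], [0.0, 0.0, 0.0, 1.0]]
side [[416.8, 0.0, 260.6], [0.0, 416.8, 191.9], [0.0, 0.0, 1.0]] [[0.994, -0.056, 0.089, 0.418], [-0.103, -0.677, 0.729, -0.971], [0.019, -0.734, -0.679, 1.087], [0.0, 0.0, 0.0, 1.0]]
{'t': 0.1, 'q': array([ 1.06651774e+00,  5.28390557e-01,  1.43377576e+00,  6.97949845e-06,
        1.18140348e+00, -1.78498268e-01]), 'qd': array([ 3.22679333e-04, -5.98571004e-04, -3.51304263e-03, -1.10433346e-03,
       -3.30611290e-05, -8.06276847e-04]), 'tau': array([-9.86507916e-05, -4.43301809e+01, -1.78585446e+01, -2.57590864e-04,
        3.87767228e-03,  6.15378553e-06]), 'tcp_pos': array([0.19968268, 0.59156245, 0.23042031]), 'tool_rot': array([ 1.62172012e-01,  9.86762008e-01, -9.30443347e-04, -3.34011181e-04]), 'force': array([-0.20333618, -0.54270171,  0.4281348 ]), 'ft_torque': array([ 0.02930001, -0.03608125,  0.00831872]), 'finger_gap': 0.997531384814908}
```

View pics/scene0.png

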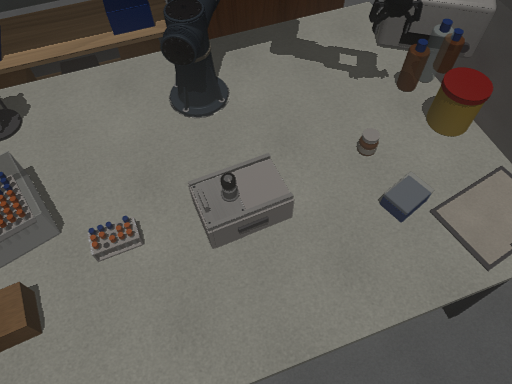

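View pics/side0.png

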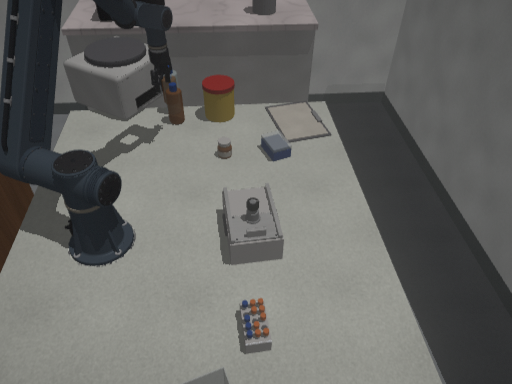

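The scene view shows the carrier with its knob at about (228,180) and the rib to the left of it at about (204,203). In the side view the knob is at about (252,204) and the rib at about (257,228). I'll enlarge both.

```bash
python3 - <<'E'
import cv2,numpy as np
a=cv2.imread("pics/scene0.png")[145:250,180:300];b=cv2.imread("pics/side0.png")[175:270,205:305]
f=lambda i:cv2.convertScaleAbs(cv2.resize(i,(400,int(i.shape[0]*400/i.shape[1])),interpolation=2),alpha=1.5)
a,b=f(a),f(b); h=max(len(a),len(b))
p=lambda i:np.pad(i,((0,h-len(i)),(0,0),(0,0)))
cv2.imwrite("pics/crop0.png",np.hstack([p(a),p(b)]))
E
cat > h.py <<'E'
import numpy as np
from station import manip
def ray(n,u,v):
    m=manip.camera_model(n);K=np.array(m["mtx"]);T=np.array(m["cam_to_world"])
    d=np.linalg.solve(K,[u,v,1.]);
    return T[:3,3],T[:3,:3]@d
def at_z(n,u,v,z):
    o,d=ray(n,u,v);return o+d*(z-o[2])/d[2]
E
```

```text
(no output)
```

View pics/crop0.png

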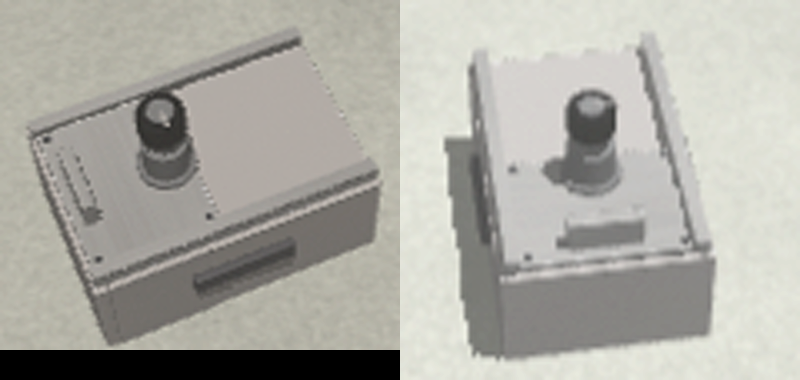

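```bash
python3 - <<'E'
from h import *
S=lambda u,v,z:at_z("scene",180+u/3.333,145+v/3.333,z)
D=lambda u,v,z:at_z("side",205+(u-400)/4,175+v/4,z)
print("knob",S(162,106,.184),D(592,103,.184))
for f,p,q in((S,(30,128),(298,32)),(S,(100,275),(378,168)),(D,(478,52),(503,268)),(D,(648,38),(705,245))):
    a,b=f(*p,.114),f(*q,.114);d=b-a
    if d[1]<0:d=-d
    print(a,b,np.hypot(*d[:2]),np.degrees(np.arctan2(-d[0],d[1])))
E
```

```text
knob [ 0.50389962 -0.03828432  0.184     ] [ 0.50822264 -0.03960243  0.184     ]
[ 0.43871095 -0.13784023  0.114     ] [0.42338626 0.1062404  0.114     ] 0.24456123792545909 3.5926192714703653
[ 0.59064377 -0.12208567  0.114     ] [0.57607192 0.11727197 0.114     ] 0.23980079424129247 3.4838085934035083
[0.42247849 0.10420026 0.114     ] [ 0.43165589 -0.14149219  0.114     ] 0.24586378760409475 2.1391858505169288
[0.57150596 0.11027061 0.114     ] [ 0.58797732 -0.13187589  0.114     ] 0.24270606298552644 3.891395004991962
```

Knob is at about (0.506, -0.039) and the carrier yaw is about +0.06 rad. I'm going above the knob, with the wrist wound clockwise so the whole 2.4 rad turn fits.

Call:
drive_tool([
  [0, -3, -3, 0, 0, 0, 0.14],
  [0, -6, -6, 0, 0, 0, 0.28],
  [0, -9, -9, 0, 0, 0, 0.42],
  [0, -12, -12.2, 0, 0, 0, 0.56],
  [0, -15, -15.3, 0, 0, 0, 0.7],
  [0, -18, -18.3, 0, 0, 0, 0.84],
  [0, -21, -21.3, 0, 0, 0, 0.98],
  [0, -24, -24.4, 0, 0, 0, 1.12],
  [0, -27, -27.4, 0, 0, 0, 1.26],
  [0, -30, -30.5, 0, 0, 0, 1.4],
  [0, -33, -33.5, 0, 0, 0, 1.54],
  [0, -36, -36.6, 0, 0, 0, 1.68],
  [0, -39, -39.6, 0, 0, 0, 1.82],
  [0, -42, -42.6, 0, 0, 0, 1.96],
  [0, -45, -45.7, 0, 0, 0, 2.1],
  [0, -47, -47.7, 0, 0, 0, 2.24],
  [0, -48.5, -49.2, 0, 0, 0, 2.38],
  [0, -49.2, -50, 0, 0, 0, 2.52],
  [0, -49.2, -50, 0, 0, 0, 2.52],
  [0, -49.2, -50, 0, 0, 0, 2.52],
])

```text
t: 2.1
tcp_pos: [0.5055, -0.0387, 0.2309]
tool_rot: [0.989, 0.149, -0.001, -0.0]
force: [-1.6, -0.1, -0.0]
finger_gap: 1.0
```

```bash
python3 - <<'E'
from h import *
import cv2
s=manip.sense();m=manip.camera_model("wrist")
im=manip.snapshot("wrist");cv2.imwrite("pics/w1.png",cv2.convertScaleAbs(im[:,:,::-1],alpha=1.4))
print(s["t"],s["q"].round(3),s["tcp_pos"],s["tool_rot"],s["force"],s["ft_torque"])
np.savez("w1.npz",K=m["mtx"],T=m["cam_to_world"]);print(np.round(m["mtx"],1).tolist(),np.round(m["cam_to_world"],3).tolist())
E
```

```text
2.1 [-0.297  0.371  1.724  0.     1.049  0.975] [ 0.5054616  -0.03873989  0.23090701] [ 9.88900183e-01  1.48579370e-01 -6.32509294e-04 -4.46043249e-04] [-1.60633084 -0.11430657 -0.01264099] [-0.02954205 -0.03087712  0.01210107]
[[297.3, 0.0, 252.3], [0.0, 297.3, 189.7], [0.0, 0.0, 1.0]] [[0.295, -0.916, -0.273, 0.576], [-0.956, -0.283, -0.083, -0.018], [-0.002, 0.285, -0.958, 0.374], [0.0, 0.0, 0.0, 1.0]]
```

View pics/w1.png

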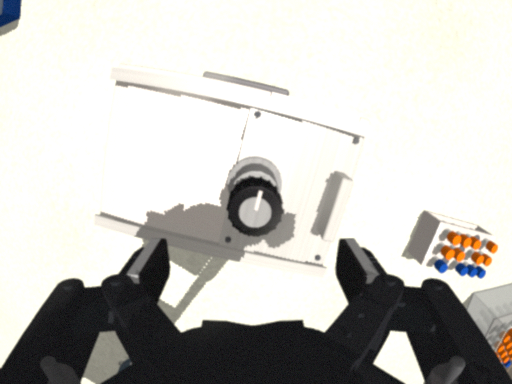

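The wrist view shows the knob top centred at about (255,208), with its white mark pointing up to (260,192). The rib runs from (347,180) to (325,236), and the hatch rails are clear.

```bash
cat >> h.py <<'E'
def wz(f,u,v,z):
    d=np.load(f);K,T=d["K"],d["T"]
    x,y=(u-K[0,2])/K[0,0],(v-K[1,2])/K[1,1];r=np.hypot(x,y)
    c=np.array([x/r*np.sin(r),y/r*np.sin(r),np.cos(r)]);w=T[:3,:3]@c;o=T[:3,3]
    return o+w*(z-o[2])/w[2]
E
python3 - <<'E'
from h import *
w=lambda *a:wz("w1.npz",*a).round(4)
print("knob",w(255,208,.184),"black outline",w(255,206,.184))
for p,q,z in(((260,192),(256,210),.184),((113,76),(363,135),.114),((97,217),(324,269),.114),((347,180),(325,236),.138),((250,109),(224,246),.108)):
    a,b=w(*p,z),w(*q,z);d=b-a;print(a,b,np.hypot(*d[:2]).round(4),np.degrees(np.arctan2(d[1],d[0])).round(2))
E
```

```text
knob [ 0.5096 -0.0397  0.184 ] black outline [ 0.511  -0.0393  0.184 ]
[ 0.5214 -0.0395  0.184 ] [ 0.5084 -0.0408  0.184 ] 0.0131 -174.29
[0.5681 0.1149 0.114 ] [ 0.5812 -0.1214  0.114 ] 0.2367 -86.83
[0.4255 0.1055 0.114 ] [ 0.4414 -0.1366  0.114 ] 0.2426 -86.24
[ 0.5402 -0.1122  0.138 ] [ 0.4863 -0.1128  0.138 ] 0.0539 -179.36
[ 0.5702 -0.0168  0.108 ] [ 0.435  -0.0309  0.108 ] 0.1359 -174.05
```

Call:
drive_tool([
  [0, 0.2, 0.2, 1.5, 0, 0, 0],
  [0, 0.2, 0.2, 3, 0, 0, 0],
  [0, 0.2, 0.2, 4.5, 0, 0, 0],
  [0, 0.2, 0.2, 6, 0, 0, 0],
  [0, 0.2, 0.2, 7, 0, 0, 0],
  [0, 0.2, 0.2, 7.6, 0, 0, 0],
  [0, 0.2, 0.2, 7.6, 0, 0, 0],
  [0, 0.2, 0.2, 7.6, 0, 0, 0],
], force=30)

```text
t: 2.95
tcp_pos: [0.5088, -0.0403, 0.1557]
tool_rot: [0.989, 0.148, 0.0, 0.0]
force: [-0.4, -0.1, -0.8]
finger_gap: 0.999
```

```bash
cat > st.py <<'E'
from h import *
s=manip.sense();R=s["tool_rot"]
print("t",round(s["t"],2),"tcp_mm",(s["tcp_pos"]*1e3).round(2),"yaw",round(2*np.arctan2(R[1],R[0]),4),"F",s["force"].round(2),"M",s["ft_torque"].round(3),"gap",round(s["finger_gap"],3),"q6",s["q"][5].round(3))
E
python3 st.py
```

```text
t 2.95 tcp_mm [508.83 -40.27 155.66] yaw 0.2965 F [-0.39 -0.12 -0.83] M [ 0.018  0.004 -0.004] gap 0.999 q6 0.976
```

Call:
drive_tool([
  [255, 0, 0, 0, 0, 0, 0],
  [255, 0, 0, 0, 0, 0, 0],
  [255, 0, 0, 0, 0, 0, 0],
  [255, 0, 0, 0, 0, 0, 0],
  [255, 0, 0, 0, 0, 0, 0],
  [255, 0, 0, 0, 0, 0, 0],
  [255, 0, 0, 0, 0, 0, 0],
  [255, 0, 0, 0, 0, 0, 0],
  [255, 0, 0, 0, 0, 0, 0],
  [255, 0, 0, 0, 0, 0, 0],
], force=30)

```text
t: 3.95
tcp_pos: [0.5086, -0.0399, 0.1558]
tool_rot: [0.989, 0.147, 0.0, -0.0]
force: [-1.1, 2.5, 5.0]
finger_gap: 0.434
```

```bash
python3 st.py; python3 - <<'E'
from h import *
import cv2
im=manip.snapshot("wrist");cv2.imwrite("pics/w2.png",cv2.convertScaleAbs(im[:,:,::-1],alpha=1.2))
E
```

```text
t 3.95 tcp_mm [508.59 -39.93 155.84] yaw 0.2956 F [-1.05  2.5   4.99] M [0.382 0.146 0.007] gap 0.434 q6 0.976
```

View pics/w2.png

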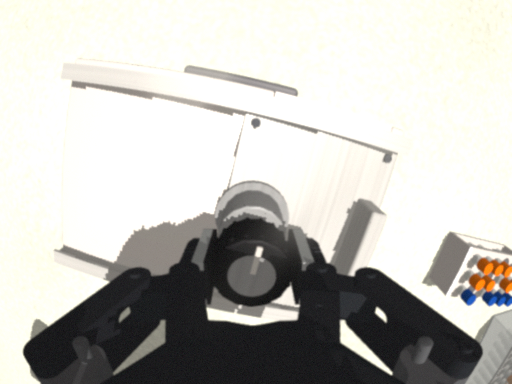

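Grasp is good: the knob sits between the pads and the gap of 0.434 is about 37 mm. I'm lifting it 4 mm without twist first.

Call:
drive_tool([
  [255, 0, 0, -0.1, 0, 0, 0],
  [255, 0, 0, -0.2, 0, 0, 0],
  [255, 0, 0, -0.3, 0, 0, 0],
  [255, 0, 0, -0.4, 0, 0, 0],
  [255, 0, 0, -0.4, 0, 0, 0],
  [255, 0, 0, -0.4, 0, 0, 0],
])

```text
t: 4.6
tcp_pos: [0.5084, -0.04, 0.159]
tool_rot: [0.989, 0.147, -0.0, -0.0]
force: [2.3, 4.9, -6.5]
finger_gap: 0.436
```

```bash
python3 st.py
```

```text
t 4.6 tcp_mm [508.37 -40.05 159.03] yaw 0.2956 F [ 2.32  4.91 -6.5 ] M [ 0.593 -0.298  0.013] gap 0.436 q6 0.976
```

Call:
drive_tool([
  [255, 0, 0, 0, 0, 0, -0.02],
  [255, 0, 0, 0, 0, 0, -0.04],
  [255, 0, 0, 0, 0, 0, -0.06],
  [255, 0, 0, 0, 0, 0, -0.06],
  [255, 0, 0, 0, 0, 0, -0.06],
])

```text
t: 5.1
tcp_pos: [0.5083, -0.04, 0.1592]
tool_rot: [0.984, 0.177, -0.0, -0.0]
force: [0.8, 5.7, -5.7]
finger_gap: 0.435
```

```bash
python3 st.py
```

```text
t 5.1 tcp_mm [508.33 -39.96 159.24] yaw 0.3565 F [ 0.75  5.68 -5.69] M [ 0.787 -0.36  -0.029] gap 0.435 q6 0.915
```

Call:
drive_tool([
  [255, 0, -0.05, 0, 0, 0, -0.02],
  [255, 0, -0.05, 0, 0, 0, -0.04],
  [255, 0, -0.05, 0, 0, 0, -0.05],
  [255, 0, -0.05, 0, 0, 0, -0.05],
])

```text
t: 5.5
tcp_pos: [0.5083, -0.0399, 0.1593]
tool_rot: [0.979, 0.202, -0.0, -0.0]
force: [1.2, 4.4, -6.9]
finger_gap: 0.438
```

```bash
python3 st.py
```

```text
t 5.5 tcp_mm [508.31 -39.89 159.29] yaw 0.4061 F [ 1.17  4.41 -6.87] M [ 0.69  -0.272 -0.028] gap 0.438 q6 0.867
```

Call:
drive_tool([
  [255, 0, 0, 0, 0, 0, -0.015],
  [255, 0, 0, 0, 0, 0, -0.03],
  [255, 0, 0, 0, 0, 0, -0.03],
])

```text
t: 5.8
tcp_pos: [0.5083, -0.0398, 0.1593]
tool_rot: [0.976, 0.216, -0.0, -0.0]
force: [2.0, 5.1, -6.9]
finger_gap: 0.429
```

```bash
python3 st.py
```

```text
t 5.8 tcp_mm [508.33 -39.83 159.28] yaw 0.4362 F [ 1.97  5.08 -6.87] M [ 0.753 -0.28  -0.089] gap 0.429 q6 0.837
```

Mz has dropped to about -0.09 Nm at 0.14 rad, so the wall is touched and the light twist is set. Now I pull slowly in small steps.

Call:
drive_tool([
  [255, 0, 0, -0.05, 0, 0, 0],
  [255, 0, 0, -0.1, 0, 0, 0],
  [255, 0, 0, -0.1, 0, 0, 0],
])

```text
t: 6.1
tcp_pos: [0.5083, -0.0399, 0.1602]
tool_rot: [0.976, 0.216, -0.0, -0.0]
force: [1.5, 4.7, -7.1]
finger_gap: 0.433
```

```bash
python3 st.py
```

```text
t 6.1 tcp_mm [508.32 -39.85 160.23] yaw 0.4357 F [ 1.49  4.73 -7.1 ] M [ 0.731 -0.295 -0.119] gap 0.433 q6 0.837
```

Call:
drive_tool([
  [255, 0, 0, -0.05, 0, 0, 0],
  [255, 0, 0, -0.1, 0, 0, 0],
  [255, 0, 0, -0.1, 0, 0, 0],
])

```text
t: 6.4
tcp_pos: [0.5083, -0.0399, 0.1613]
tool_rot: [0.976, 0.216, -0.0, -0.0]
force: [1.4, 4.4, -8.3]
finger_gap: 0.431
```

```bash
python3 st.py
```

```text
t 6.4 tcp_mm [508.31 -39.85 161.31] yaw 0.4357 F [ 1.42  4.38 -8.26] M [ 0.832 -0.313 -0.065] gap 0.431 q6 0.837
```

Call:
drive_tool([
  [255, 0, 0, -0.03, 0, 0, -0.01],
  [255, 0, 0, -0.07, 0, 0, -0.01],
  [255, 0, 0, -0.1, 0, 0, -0.01],
  [255, 0, 0, -0.1, 0, 0, -0.01],
])

```text
t: 6.8
tcp_pos: [0.5083, -0.0398, 0.1622]
tool_rot: [0.975, 0.221, -0.0, -0.0]
force: [1.9, 4.6, -10.3]
finger_gap: 0.436
```

```bash
python3 st.py
```

```text
t 6.8 tcp_mm [508.29 -39.84 162.16] yaw 0.4462 F [  1.87   4.56 -10.34] M [ 0.762 -0.413 -0.071] gap 0.436 q6 0.827
```

Call:
drive_tool([
  [255, 0, 0, -0.03, 0, 0, 0],
  [255, 0, 0, -0.07, 0, 0, 0],
  [255, 0, 0, -0.1, 0, 0, 0],
  [255, 0, 0, -0.1, 0, 0, 0],
])

```text
t: 7.2
tcp_pos: [0.5083, -0.0398, 0.1634]
tool_rot: [0.975, 0.221, -0.0, -0.0]
force: [1.8, 4.7, -7.1]
finger_gap: 0.432
```

```bash
python3 st.py
```

```text
t 7.2 tcp_mm [508.29 -39.82 163.36] yaw 0.4462 F [ 1.77  4.73 -7.1 ] M [ 0.842 -0.356 -0.08 ] gap 0.432 q6 0.827
```

Call:
drive_tool([
  [255, 0, 0, 0, 0, 0, -0.01],
  [255, 0, 0, 0, 0, 0, -0.02],
  [255, 0, 0, 0, 0, 0, -0.02],
])

```text
t: 7.5
tcp_pos: [0.5083, -0.0398, 0.1635]
tool_rot: [0.973, 0.231, -0.0, -0.0]
force: [1.6, 5.1, -7.7]
finger_gap: 0.431
```

```bash
python3 st.py
```

```text
t 7.5 tcp_mm [508.26 -39.8  163.51] yaw 0.4662 F [ 1.64  5.08 -7.67] M [ 0.822 -0.379 -0.091] gap 0.431 q6 0.807
```

Call:
drive_tool([
  [255, 0, 0, 0, 0, 0, -0.01],
  [255, 0, 0, 0, 0, 0, -0.02],
  [255, 0, 0, 0, 0, 0, -0.03],
  [255, 0, 0, 0, 0, 0, -0.03],
])

```text
t: 7.9
tcp_pos: [0.5083, -0.0398, 0.1635]
tool_rot: [0.969, 0.245, -0.0, -0.0]
force: [1.1, 4.5, -7.9]
finger_gap: 0.437
```

```bash
python3 st.py; python3 - <<'E'
from h import *
import cv2
im=manip.snapshot("wrist")[200:320,180:330];cv2.imwrite("pics/w3.png",cv2.convertScaleAbs(cv2.resize(im[:,:,::-1],None,fx=4,fy=4,interpolation=2),alpha=1.5))
E
```

```text
t 7.9 tcp_mm [508.27 -39.8  163.54] yaw 0.4959 F [ 1.09  4.55 -7.95] M [ 0.84  -0.321 -0.167] gap 0.437 q6 0.777
```

View pics/w3.png

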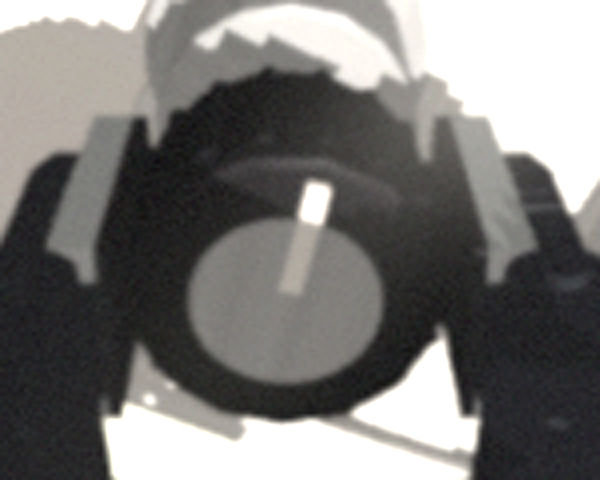

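The crop shows the mark tilted about 14° right of the gripper's axis. I'll compare that with the picture taken at the start of the grasp, to tell slip from turning.

```bash
python3 - <<'E'
import cv2,numpy as np
a=cv2.imread("pics/w2.png")[200:320,180:330];a=cv2.resize(a,None,fx=4,fy=4,interpolation=2);a=cv2.convertScaleAbs(a,alpha=1.25)
cv2.imwrite("pics/w2c.png",a)
for n in("w2c","w3"):
    g=cv2.cvtColor(cv2.imread(f"pics/{n}.png"),6)
    for c in (150,115):
        m=(g>c).astype(np.uint8)
        k,l,st,ce=cv2.connectedComponentsWithStats(m[150:330,230:380])
        for i in range(1,k):
            if st[i,4]>300:
                p=np.argwhere(l==i)[:,::-1].astype(np.float32);v=cv2.fitLine(p,2,0,.01,.01).ravel();print(n,c,st[i],np.degrees(np.arctan2(v[0],-v[1])).round(1))
E
```

```text
w2c 150 [  51   35   57  113 3101] 16.3
w2c 115 [    0    33   150   147 15223] 93.6
w3 150 [  49   31   54  114 2846] 16.2
w3 115 [    0    28   149   152 15635] 99.3
```

View pics/w2c.png

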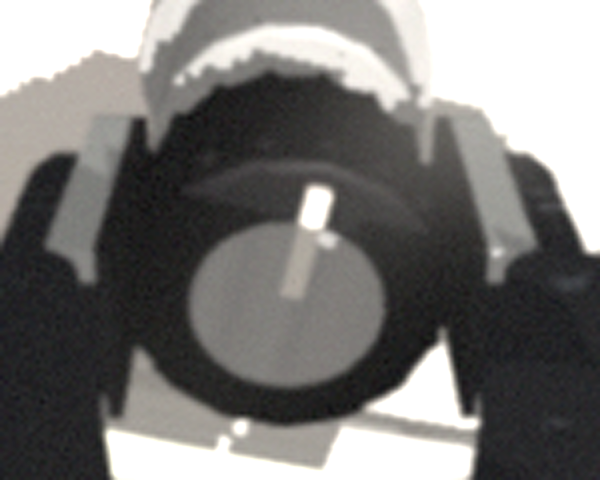

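No slip: the mark keeps its angle in the gripper, so the screw itself has turned about 0.2 rad, past the free 0.1. It probably engaged at about 7.5 mm of pull and now rides on the lower edge. I'll raise it 0.6 mm to the middle of its play and recheck.

Call:
drive_tool([
  [255, 0, 0, -0.03, 0, 0, 0],
  [255, 0, 0, -0.06, 0, 0, 0],
  [255, 0, 0, -0.06, 0, 0, 0],
])

```text
t: 8.25
tcp_pos: [0.5083, -0.0398, 0.1638]
tool_rot: [0.969, 0.245, -0.0, -0.0]
force: [2.3, 4.6, -10.4]
finger_gap: 0.434
```

```bash
python3 st.py
```

```text
t 8.25 tcp_mm [508.25 -39.78 163.78] yaw 0.4959 F [  2.27   4.58 -10.4 ] M [ 0.803 -0.389 -0.102] gap 0.434 q6 0.777
```

Call:
drive_tool([
  [255, 0, 0, 0, 0, 0, 0],
  [255, 0, 0, 0, 0, 0, 0],
])

```text
t: 8.45
tcp_pos: [0.5083, -0.0398, 0.1638]
tool_rot: [0.969, 0.245, -0.0, -0.0]
force: [2.0, 4.5, -9.2]
finger_gap: 0.433
```

```bash
python3 st.py
```

```text
t 8.45 tcp_mm [508.26 -39.78 163.77] yaw 0.4959 F [ 2.    4.54 -9.16] M [ 0.793 -0.415 -0.179] gap 0.433 q6 0.777
```

Call:
drive_tool([
  [255, 0, 0, -0.02, 0, 0, 0.02],
  [255, 0, 0, -0.04, 0, 0, 0.02],
  [255, 0, 0, -0.06, 0, 0, 0.02],
  [255, 0, 0, -0.06, 0, 0, 0.02],
])

```text
t: 8.85
tcp_pos: [0.5083, -0.0398, 0.1641]
tool_rot: [0.972, 0.236, -0.0, -0.0]
force: [2.4, 4.5, -12.5]
finger_gap: 0.438
```

```bash
python3 st.py
```

```text
t 8.85 tcp_mm [508.25 -39.79 164.12] yaw 0.476 F [  2.4    4.49 -12.48] M [ 0.738 -0.492 -0.123] gap 0.438 q6 0.797
```

Call:
drive_tool([
  [255, 0, 0, -0.02, 0, 0, 0],
  [255, 0, 0, -0.04, 0, 0, 0],
  [255, 0, 0, -0.06, 0, 0, 0],
  [255, 0, 0, -0.06, 0, 0, 0],
])

```text
t: 9.25
tcp_pos: [0.5083, -0.0398, 0.1654]
tool_rot: [0.972, 0.236, -0.0, -0.0]
force: [0.6, 5.6, -4.9]
finger_gap: 0.435
```

```bash
python3 st.py
```

```text
t 9.25 tcp_mm [508.27 -39.75 165.44] yaw 0.4764 F [ 0.64  5.64 -4.89] M [ 0.827 -0.192 -0.036] gap 0.435 q6 0.797
```

Force and torque suddenly dropped to -4.9 N and -0.04 Nm, so it gave way at about 9.5 mm. I'll test by turning a little more.

Call:
drive_tool([
  [255, 0, 0, 0, 0, 0, -0.015],
  [255, 0, 0, 0, 0, 0, -0.03],
  [255, 0, 0, 0, 0, 0, -0.045],
  [255, 0, 0, 0, 0, 0, -0.045],
])

```text
t: 9.65
tcp_pos: [0.5082, -0.0397, 0.1656]
tool_rot: [0.966, 0.258, -0.0, -0.0]
force: [0.7, 4.5, -5.2]
finger_gap: 0.435
```

```bash
python3 st.py; python3 - <<'E'
from h import *
import cv2
im=manip.snapshot("wrist")[200:320,180:330];cv2.imwrite("pics/w4.png",cv2.convertScaleAbs(cv2.resize(im[:,:,::-1],None,fx=4,fy=4,interpolation=2),alpha=1.5))
g=cv2.cvtColor(cv2.imread("pics/w4.png"),6)
k,l,st,ce=cv2.connectedComponentsWithStats((g>150).astype(np.uint8)[150:330,230:380])
for i in range(1,k):
    if st[i,4]>300:
        p=np.argwhere(l==i)[:,::-1].astype(np.float32);v=cv2.fitLine(p,2,0,.01,.01).ravel();print(st[i],np.degrees(np.arctan2(v[0],-v[1])).round(1))
E
```

```text
t 9.65 tcp_mm [508.23 -39.67 165.58] yaw 0.5216 F [ 0.74  4.51 -5.23] M [ 0.881 -0.216  0.015] gap 0.435 q6 0.751
[  50   31   53  114 2811] 16.1
```

Torque is near 0, and the mark moves with the gripper: the screw is on the thread. I'll turn along it, rising 3 mm per rad.

Call:
drive_tool([
  [255, 0, 0, -0.01, 0, 0, -0.03],
  [255, 0, 0, -0.02, 0, 0, -0.06],
  [255, 0, 0, -0.03, 0, 0, -0.09],
  [255, 0, 0, -0.04, 0, 0, -0.12],
  [255, 0, 0, -0.045, 0, 0, -0.15],
  [255, 0, 0, -0.045, 0, 0, -0.15],
])

```text
t: 10.3
tcp_pos: [0.5081, -0.0394, 0.1661]
tool_rot: [0.944, 0.33, -0.0, -0.0]
force: [0.4, 6.4, -4.5]
finger_gap: 0.436
```

```bash
python3 st.py
```

```text
t 10.3 tcp_mm [508.07 -39.43 166.1 ] yaw 0.6719 F [ 0.41  6.4  -4.46] M [ 0.95  -0.175 -0.034] gap 0.436 q6 0.601
```

Call:
drive_tool([
  [255, 0, 0, -0.01, 0, 0, -0.03],
  [255, 0, 0, -0.02, 0, 0, -0.06],
  [255, 0, 0, -0.03, 0, 0, -0.09],
  [255, 0, 0, -0.04, 0, 0, -0.12],
  [255, 0, 0, -0.045, 0, 0, -0.15],
  [255, 0, 0, -0.045, 0, 0, -0.15],
])

```text
t: 10.9
tcp_pos: [0.5079, -0.0393, 0.1665]
tool_rot: [0.917, 0.399, -0.0, -0.001]
force: [0.7, 5.5, -4.2]
finger_gap: 0.434
```

```bash
python3 st.py
```

```text
t 10.9 tcp_mm [507.92 -39.26 166.52] yaw 0.8217 F [ 0.65  5.54 -4.16] M [ 1.07  -0.178 -0.062] gap 0.434 q6 0.451
```

Call:
drive_tool([
  [255, 0, 0, -0.015, 0, 0, -0.05],
  [255, 0, 0, -0.03, 0, 0, -0.1],
  [255, 0, 0, -0.045, 0, 0, -0.15],
  [255, 0, 0, -0.06, 0, 0, -0.2],
  [255, 0, 0, -0.075, 0, 0, -0.25],
  [255, 0, 0, -0.09, 0, 0, -0.3],
  [255, 0, 0, -0.105, 0, 0, -0.35],
  [255, 0, 0, -0.12, 0, 0, -0.4],
  [255, 0, 0, -0.12, 0, 0, -0.4],
])

```text
t: 11.8
tcp_pos: [0.5073, -0.0388, 0.1676]
tool_rot: [0.819, 0.574, -0.0, -0.001]
force: [-1.0, 6.7, -4.2]
finger_gap: 0.431
```

```bash
python3 st.py
```

```text
t 11.8 tcp_mm [507.29 -38.83 167.64] yaw 1.222 F [-0.97  6.73 -4.15] M [ 1.256 -0.084 -0.012] gap 0.431 q6 0.051
```

Call:
drive_tool([
  [255, 0, 0, -0.015, 0, 0, -0.05],
  [255, 0, 0, -0.03, 0, 0, -0.1],
  [255, 0, 0, -0.045, 0, 0, -0.15],
  [255, 0, 0, -0.06, 0, 0, -0.2],
  [255, 0, 0, -0.075, 0, 0, -0.25],
  [255, 0, 0, -0.09, 0, 0, -0.3],
  [255, 0, 0, -0.105, 0, 0, -0.35],
  [255, 0, 0, -0.12, 0, 0, -0.4],
  [255, 0, 0, -0.12, 0, 0, -0.4],
])

```text
t: 12.7
tcp_pos: [0.5066, -0.0386, 0.1687]
tool_rot: [0.689, 0.725, -0.0, -0.002]
force: [-0.7, 7.6, -2.7]
finger_gap: 0.436
```

```bash
python3 st.py
```

```text
t 12.7 tcp_mm [506.65 -38.62 168.72] yaw 1.6219 F [-0.69  7.56 -2.66] M [1.337 0.032 0.035] gap 0.436 q6 -0.349
```

Call:
drive_tool([
  [255, 0, 0, -0.015, 0, 0, -0.05],
  [255, 0, 0, -0.03, 0, 0, -0.1],
  [255, 0, 0, -0.045, 0, 0, -0.15],
  [255, 0, 0, -0.06, 0, 0, -0.2],
  [255, 0, 0, -0.075, 0, 0, -0.25],
  [255, 0, 0, -0.09, 0, 0, -0.3],
  [255, 0, 0, -0.105, 0, 0, -0.35],
  [255, 0, 0, -0.12, 0, 0, -0.4],
  [255, 0, 0, -0.12, 0, 0, -0.4],
])

```text
t: 13.6
tcp_pos: [0.5059, -0.0386, 0.1698]
tool_rot: [0.531, 0.847, -0.0, -0.003]
force: [-3.5, 7.5, -1.9]
finger_gap: 0.433
```

```bash
python3 st.py
```

```text
t 13.6 tcp_mm [505.95 -38.6  169.84] yaw 2.0222 F [-3.51  7.49 -1.9 ] M [1.327 0.303 0.031] gap 0.433 q6 -0.749
```

```bash
cat > mark.py <<'E'
from h import *
import cv2,sys
im=manip.snapshot("wrist")[200:320,180:330];f=f"pics/{sys.argv[1]}.png";cv2.imwrite(f,cv2.convertScaleAbs(cv2.resize(im[:,:,::-1],None,fx=4,fy=4,interpolation=2),alpha=1.5))
g=cv2.cvtColor(cv2.imread(f),6)
k,l,st,ce=cv2.connectedComponentsWithStats((g>150).astype(np.uint8)[150:330,230:380])
for i in range(1,k):
    if st[i,4]>300:
        p=np.argwhere(l==i)[:,::-1].astype(np.float32);v=cv2.fitLine(p,2,0,.01,.01).ravel();print(st[i],np.degrees(np.arctan2(v[0],-v[1])).round(1))
E
python3 mark.py w5
```

```text
[  49   29   51  113 2779] 15.9
```

Call:
drive_tool([
  [255, 0, 0, -0.015, 0, 0, -0.05],
  [255, 0, 0, -0.03, 0, 0, -0.1],
  [255, 0, 0, -0.045, 0, 0, -0.15],
  [255, 0, 0, -0.06, 0, 0, -0.2],
  [255, 0, 0, -0.075, 0, 0, -0.25],
  [255, 0, 0, -0.09, 0, 0, -0.3],
  [255, 0, 0, -0.105, 0, 0, -0.35],
  [255, 0, 0, -0.105, 0, 0, -0.35],
])

```text
t: 14.45
tcp_pos: [0.5053, -0.0388, 0.1706]
tool_rot: [0.375, 0.927, -0.0, -0.003]
force: [-3.2, 5.4, -2.2]
finger_gap: 0.433
```

```bash
python3 st.py;python3 mark.py w6
```

```text
t 14.45 tcp_mm [505.34 -38.8  170.64] yaw 2.3724 F [-3.19  5.37 -2.24] M [1.201 0.405 0.019] gap 0.433 q6 -1.099
[  50   29   50  113 2746] 15.7
```

Call:
drive_tool([
  [255, 0, 0, 0, 0, 0, -0.04],
  [255, 0, 0, 0, 0, 0, -0.08],
  [255, 0, 0, 0, 0, 0, -0.12],
  [255, 0, 0, 0, 0, 0, -0.16],
  [255, 0, 0, 0, 0, 0, -0.2],
  [255, 0, 0, 0, 0, 0, -0.2],
])

```text
t: 15.1
tcp_pos: [0.5051, -0.039, 0.1708]
tool_rot: [0.281, 0.96, -0.0, -0.004]
force: [-5.0, 5.1, -1.2]
finger_gap: 0.43
```

```bash
python3 st.py
```

```text
t 15.1 tcp_mm [505.06 -39.02 170.8 ] yaw 2.5725 F [-4.99  5.08 -1.22] M [1.078 0.572 0.021] gap 0.43 q6 -1.299
```

Call:
drive_tool([
  [255, 0, 0, 0, 0, 0, -0.02],
  [255, 0, 0, 0, 0, 0, -0.04],
  [255, 0, 0, 0, 0, 0, -0.06],
  [255, 0, 0, 0, 0, 0, -0.06],
])

```text
t: 15.5
tcp_pos: [0.505, -0.0391, 0.1708]
tool_rot: [0.252, 0.968, -0.0, -0.004]
force: [-4.2, 5.1, -1.2]
finger_gap: 0.433
```

```bash
python3 st.py
```

```text
t 15.5 tcp_mm [505.01 -39.08 170.85] yaw 2.632 F [-4.19  5.11 -1.19] M [ 1.068  0.614 -0.021] gap 0.433 q6 -1.359
```

Call:
drive_tool([
  [255, 0, 0, 0, 0, 0, -0.01],
  [255, 0, 0, 0, 0, 0, -0.02],
  [255, 0, 0, 0, 0, 0, -0.03],
  [255, 0, 0, 0, 0, 0, -0.03],
])

```text
t: 15.9
tcp_pos: [0.505, -0.0391, 0.1708]
tool_rot: [0.238, 0.971, -0.0, -0.004]
force: [-4.6, 4.4, -1.1]
finger_gap: 0.435
```

```bash
python3 st.py
```

```text
t 15.9 tcp_mm [504.95 -39.14 170.82] yaw 2.662 F [-4.59  4.37 -1.11] M [ 1.041  0.615 -0.013] gap 0.435 q6 -1.389
```

Call:
drive_tool([
  [255, 0, 0, 0, 0, 0, -0.01],
  [255, 0, 0, 0, 0, 0, -0.02],
  [255, 0, 0, 0, 0, 0, -0.03],
  [255, 0, 0, 0, 0, 0, -0.03],
])

```text
t: 16.3
tcp_pos: [0.5049, -0.0392, 0.1707]
tool_rot: [0.223, 0.975, -0.0, -0.004]
force: [-4.8, 4.1, -2.1]
finger_gap: 0.432
```

```bash
python3 st.py;python3 mark.py w7
```

```text
t 16.3 tcp_mm [504.93 -39.15 170.74] yaw 2.6917 F [-4.83  4.11 -2.11] M [ 1.042  0.668 -0.028] gap 0.432 q6 -1.418
[  49   29   51  114 2804] 15.7
```

Call:
drive_tool([
  [255, 0, 0, 0, 0, 0, -0.01],
  [255, 0, 0, 0, 0, 0, -0.02],
  [255, 0, 0, 0, 0, 0, -0.03],
  [255, 0, 0, 0, 0, 0, -0.03],
])

```text
t: 16.75
tcp_pos: [0.5049, -0.0392, 0.1708]
tool_rot: [0.208, 0.978, -0.0, -0.004]
force: [-4.5, 4.4, -1.3]
finger_gap: 0.434
```

```bash
python3 st.py;python3 mark.py w8
```

```text
t 16.75 tcp_mm [504.93 -39.19 170.79] yaw 2.7217 F [-4.55  4.39 -1.3 ] M [ 1.014  0.681 -0.049] gap 0.434 q6 -1.448
[  49   29   51  113 2788] 15.9
```

Call:
drive_tool([
  [255, 0, 0, 0, 0, 0, -0.01],
  [255, 0, 0, 0, 0, 0, -0.02],
  [255, 0, 0, 0, 0, 0, -0.03],
  [255, 0, 0, 0, 0, 0, -0.03],
])

```text
t: 17.2
tcp_pos: [0.5049, -0.0392, 0.1708]
tool_rot: [0.194, 0.981, 0.0, -0.004]
force: [-5.1, 4.3, -0.6]
finger_gap: 0.433
```

```bash
python3 st.py
```

```text
t 17.2 tcp_mm [504.87 -39.2  170.81] yaw 2.7517 F [-5.12  4.33 -0.57] M [ 1.015  0.731 -0.104] gap 0.433 q6 -1.478
```

Call:
drive_tool([
  [255, 0, 0, 0, 0, 0, -0.01],
  [255, 0, 0, 0, 0, 0, -0.02],
  [255, 0, 0, 0, 0, 0, -0.02],
])

```text
t: 17.5
tcp_pos: [0.5049, -0.0392, 0.1708]
tool_rot: [0.184, 0.983, 0.0, -0.004]
force: [-4.0, 3.4, -1.6]
finger_gap: 0.432
```

```bash
python3 st.py;python3 mark.py w9
```

```text
t 17.5 tcp_mm [504.9  -39.23 170.79] yaw 2.7713 F [-3.99  3.4  -1.59] M [ 0.968  0.721 -0.128] gap 0.432 q6 -1.498
[  49   29   51  114 2787] 16.0
```

Call:
drive_tool([
  [255, 0, 0, 0, 0, 0, -0.01],
  [255, 0, 0, 0, 0, 0, -0.02],
  [255, 0, 0, 0, 0, 0, -0.02],
])

```text
t: 17.85
tcp_pos: [0.5049, -0.0392, 0.1708]
tool_rot: [0.174, 0.985, 0.0, -0.004]
force: [-5.4, 3.9, -1.5]
finger_gap: 0.435
```

```bash
python3 st.py
```

```text
t 17.85 tcp_mm [504.86 -39.24 170.81] yaw 2.7913 F [-5.35  3.9  -1.5 ] M [ 0.996  0.722 -0.13 ] gap 0.435 q6 -1.518
```

Call:
drive_tool([
  [255, 0, 0, 0, 0, 0, -0.01],
  [255, 0, 0, 0, 0, 0, -0.02],
  [255, 0, 0, 0, 0, 0, -0.02],
])

```text
t: 18.15
tcp_pos: [0.5048, -0.0392, 0.1708]
tool_rot: [0.164, 0.986, 0.0, -0.004]
force: [-5.7, 4.2, -1.8]
finger_gap: 0.438
```

```bash
python3 st.py
```

```text
t 18.15 tcp_mm [504.85 -39.25 170.8 ] yaw 2.8111 F [-5.72  4.2  -1.79] M [ 0.928  0.795 -0.235] gap 0.438 q6 -1.538
```

Firm stop at -0.235 Nm, about 2.5 rad of gripper turn including compliance. I'm relaxing the twist, letting go and rising.

Call:
drive_tool([
  [255, 0, 0, 0, 0, 0, 0.04],
  [255, 0, 0, 0, 0, 0, 0.08],
  [255, 0, 0, 0, 0, 0, 0.08],
  [0, 0, 0, 0, 0, 0, 0.08],
  [0, 0, 0, 0, 0, 0, 0.08],
  [0, 0, 0, 0, 0, 0, 0.08],
  [0, 0, 0, 0, 0, 0, 0.08],
  [0, 0, 0, 0, 0, 0, 0.08],
  [0, 0, 0, 0, 0, 0, 0.08],
  [0, 0, 0, 0, 0, 0, 0.08],
  [0, 0, 0, -1.5, 0, 0, 0.08],
  [0, 0, 0, -3.5, 0, 0, 0.08],
  [0, 0, 0, -6, 0, 0, -0.05],
  [0, 0, 0, -6, 0, 0, -0.2],
  [0, 0, 0, -6, 0, 0, -0.34],
  [0, 0, 0, -6, 0, 0, -0.39],
  [0, 0, 0, -6, 0, 0, -0.39],
  [0, 0, 0, -6, 0, 0, -0.39],
])

```text
t: 19.95
tcp_pos: [0.5083, -0.0399, 0.2306]
tool_rot: [-0.029, 1.0, 0.0, -0.0]
force: [-0.8, 0.3, 0.5]
finger_gap: 1.001
```

```bash
python3 st.py; python3 - <<'E'
from h import *
import cv2
m=manip.camera_model("wrist");np.savez("w10.npz",K=m["mtx"],T=m["cam_to_world"])
im=manip.snapshot("wrist");cv2.imwrite("pics/w10.png",im[:,:,::-1])
E
```

```text
t 19.95 tcp_mm [508.34 -39.9  230.59] yaw 3.1996 F [-0.78  0.29  0.47] M [-0.049  0.026  0.013] gap 1.001 q6 -1.927
```

View pics/w10.png

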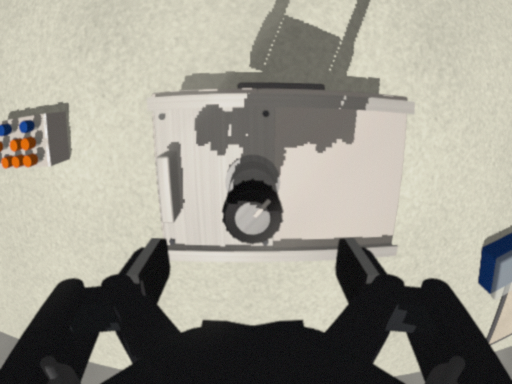

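The screw stays out: the knob is up and its mark at about (260,208) is rotated. The rib's top runs from about (165,156) to (168,220). I'll locate the rib and the knob height from this.

```bash
python3 - <<'E'
from h import *
w=lambda *a:wz("w10.npz",*a).round(4)
print("rib ends",w(163,157,.138),w(167,220,.138))
for z in(.184,.2):print("knob",z,w(253,215,z))
a,b=w(250,218,.2),w(269,199,.2);d=b-a;print("mark deg",np.degrees(np.arctan2(d[1],d[0])))
for p,q in(((155,95),(412,107)),((165,246),(396,250))):
    a,b=w(*p,.114),w(*q,.114);d=b-a;print(a,b,np.degrees(np.arctan2(-d[0],d[1])))
E
```

```text
rib ends [ 0.4826 -0.1154  0.138 ] [ 0.5386 -0.1133  0.138 ]
knob 0.184 [ 0.5107 -0.0393  0.184 ]
knob 0.2 [ 0.5045 -0.0397  0.2   ]
mark deg 140.1944289077349
[ 0.431  -0.1311  0.114 ] [0.4226 0.1072 0.114 ] 2.0188223160122885
[ 0.5778 -0.1239  0.114 ] [0.5719 0.1187 0.114 ] 1.3931511809670136
```

Mark turned to 140°, so about 2.4 rad in all, and the screw is parked. Next is the rib, with the jaws half shut so they clear the knob and the bush.

Call:
drive_tool([
  [130, 0.1, -2.5, 0, 0, 0, 0],
  [130, 0.15, -5, 0, 0, 0, 0],
  [130, 0.15, -7.5, 0, 0, 0, 0],
  [130, 0.15, -7.5, 0, 0, 0, 0],
  [130, 0.15, -7.5, 2, 0, 0, 0],
  [130, 0.15, -7.5, 4, 0, 0, 0],
  [130, 0.15, -7.5, 6, 0, 0, 0],
  [130, 0.15, -7.5, 7, 0, 0, 0],
  [130, 0.15, -7.5, 7, 0, 0, 0],
])

```text
t: 20.9
tcp_pos: [0.5103, -0.1139, 0.1593]
tool_rot: [-0.03, 1.0, 0.001, -0.002]
force: [-0.1, -0.1, 0.4]
finger_gap: 0.488
```

```bash
python3 st.py; python3 - <<'E'
from h import *
import cv2
m=manip.camera_model("wrist");np.savez("w11.npz",K=m["mtx"],T=m["cam_to_world"])
im=manip.snapshot("wrist");cv2.imwrite("pics/w11.png",im[:,:,::-1])
E
```

```text
t 20.9 tcp_mm [ 510.32 -113.92  159.33] yaw 3.2008 F [-0.08 -0.12  0.36] M [ 0.021  0.008 -0.008] gap 0.488 q6 -2.064
```

View pics/w11.png

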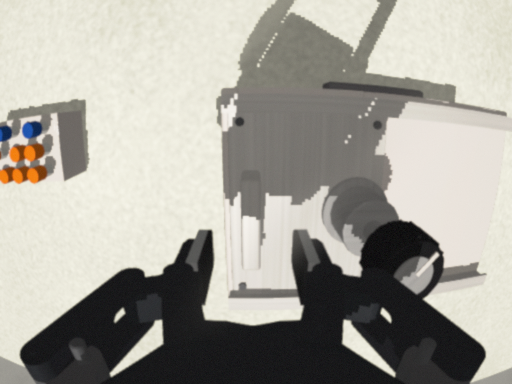

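The rib is centred between the jaws at column 250, and the knob at (400,265) is close to the right-hand linkage. I'll narrow the jaws further before the descent; first the rib's offset.

```bash
python3 - <<'E'
from h import *
w=lambda *a:wz("w11.npz",*a)
t=manip.sense()["tcp_pos"]
ax=np.array([-np.cos(.058),-np.sin(.058)]);ay=np.array([-np.sin(.058),np.cos(.058)])
for u,v in((242,245),(259,245),(250,172),(250,268)):
    d=(w(u,v,.138)-t)[:2]*1e3;print(u,v,(d@ax).round(1),(d@ay).round(1))
im=cv2=None
E
```

```text
242 245 -11.7 -5.9
259 245 -11.7 4.6
250 172 34.4 -0.9
250 268 -28.4 -1.0
```

Call:
drive_tool([
  [185, 0, 0, 0, 0, 0, 0],
  [185, 0, 0, 0, 0, 0, 0],
  [185, 0, 0, 0, 0, 0, 0],
  [185, 0, 0, 0, 0, 0, 0],
])

```text
t: 21.35
tcp_pos: [0.5116, -0.115, 0.1612]
tool_rot: [-0.03, 1.0, -0.0, 0.001]
force: [0.6, -0.2, -0.1]
finger_gap: 0.274
```

Call:
drive_tool([
  [185, 0.3, 0, 0.8, 0, 0, 0],
  [185, 0.3, 0, 1.4, 0, 0, 0],
  [185, 0.3, 0, 2, 0, 0, 0],
  [185, 0.3, 0, 2.4, 0, 0, 0],
  [185, 0.3, 0, 2.4, 0, 0, 0],
])

```text
t: 21.85
tcp_pos: [0.5079, -0.1149, 0.1357]
tool_rot: [-0.03, 1.0, 0.0, -0.001]
force: [0.1, 0.3, 0.8]
finger_gap: 0.271
```

Call:
drive_tool([
  [185, 0, 0, 0.4, 0, 0, 0],
  [185, 0, 0, 0.8, 0, 0, 0],
  [185, 0, 0, 1.2, 0, 0, 0],
  [185, 0, 0, 1.7, 0, 0, 0],
  [185, 0, 0, 1.7, 0, 0, 0],
])

```text
t: 22.35
tcp_pos: [0.509, -0.1155, 0.1195]
tool_rot: [-0.029, 1.0, -0.0, 0.001]
force: [0.9, -1.2, 0.4]
finger_gap: 0.277
```

```bash
python3 st.py
```

```text
t 22.35 tcp_mm [ 508.96 -115.55  119.51] yaw 3.2003 F [ 0.94 -1.17  0.36] M [-0.124 -0.046 -0.082] gap 0.277 q6 -2.067
```

Clear, no contact. Gripping the rib.

Call:
drive_tool([
  [255, 0, 0, 0, 0, 0, 0],
  [255, 0, 0, 0, 0, 0, 0],
  [255, 0, 0, 0, 0, 0, 0],
  [255, 0, 0, 0, 0, 0, 0],
  [255, 0, 0, 0, 0, 0, 0],
  [255, 0, 0, 0, 0, 0, 0],
])

```text
t: 22.95
tcp_pos: [0.5089, -0.115, 0.12]
tool_rot: [-0.03, 1.0, -0.0, 0.001]
force: [1.9, 1.6, 5.0]
finger_gap: 0.128
```

```bash
python3 st.py
```

```text
t 22.95 tcp_mm [ 508.89 -114.96  120.03] yaw 3.2007 F [1.93 1.61 4.98] M [ 0.484 -0.352  0.147] gap 0.128 q6 -2.067
```

Call:
drive_tool([
  [255, 0, 0.1, 0, 0, 0, 0],
  [255, 0, 0.2, 0, 0, 0, 0],
  [255, 0, 0.3, 0, 0, 0, 0],
  [255, 0, 0.4, 0, 0, 0, 0],
  [255, 0, 0.4, 0, 0, 0, 0],
])

```text
t: 23.45
tcp_pos: [0.5087, -0.1118, 0.12]
tool_rot: [-0.03, 1.0, -0.001, 0.001]
force: [0.8, -1.8, 5.3]
finger_gap: 0.132
```

```bash
python3 st.py
```

```text
t 23.45 tcp_mm [ 508.69 -111.76  120.04] yaw 3.201 F [ 0.83 -1.8   5.28] M [ 0.037 -0.218  0.102] gap 0.132 q6 -2.06
```

Free at 3 mm, so the shank no longer blocks it. Sliding on.

Call:
drive_tool([
  [255, 0, 0.5, 0, 0, 0, 0],
  [255, 0, 1, 0, 0, 0, 0],
  [255, 0, 1.5, 0, 0, 0, 0],
  [255, 0, 2, 0, 0, 0, 0],
  [255, 0, 2.5, 0, 0, 0, 0],
  [255, 0, 3, 0, 0, 0, 0],
  [255, 0, 3.5, 0, 0, 0, 0],
  [255, 0, 4, 0, 0, 0, 0],
  [255, 0, 4, 0, 0, 0, 0],
])

```text
t: 24.35
tcp_pos: [0.5061, -0.0711, 0.12]
tool_rot: [-0.03, 1.0, -0.0, 0.0]
force: [1.6, -0.0, 5.5]
finger_gap: 0.13
```

```bash
python3 st.py
```

```text
t 24.35 tcp_mm [506.07 -71.06 120.01] yaw 3.2012 F [ 1.61 -0.04  5.54] M [ 0.335 -0.253  0.065] gap 0.13 q6 -1.989
```

Call:
drive_tool([
  [255, 0, 0.5, 0, 0, 0, 0],
  [255, 0, 1, 0, 0, 0, 0],
  [255, 0, 1.5, 0, 0, 0, 0],
  [255, 0, 2, 0, 0, 0, 0],
  [255, 0, 2.5, 0, 0, 0, 0],
  [255, 0, 3, 0, 0, 0, 0],
  [255, 0, 3.5, 0, 0, 0, 0],
  [255, 0, 4, 0, 0, 0, 0],
  [255, 0, 4.2, 0, 0, 0, 0],
  [255, 0, 4.2, 0, 0, 0, 0],
])

```text
t: 25.35
tcp_pos: [0.5034, -0.0293, 0.12]
tool_rot: [-0.03, 1.0, -0.0, 0.0]
force: [0.9, 0.1, 6.9]
finger_gap: 0.132
```

```bash
python3 st.py
```

```text
t 25.35 tcp_mm [503.44 -29.35 120.02] yaw 3.2012 F [0.88 0.06 6.89] M [ 0.198 -0.179  0.085] gap 0.132 q6 -1.91
```

Call:
drive_tool([
  [255, 0, 0.1, 0, 0, 0, 0],
  [255, 0, 0.2, 0, 0, 0, 0],
  [255, 0, 0.3, 0, 0, 0, 0],
  [255, 0, 0.4, 0, 0, 0, 0],
  [255, 0, 0.4, 0, 0, 0, 0],
])

```text
t: 25.85
tcp_pos: [0.5032, -0.0258, 0.12]
tool_rot: [-0.03, 1.0, -0.001, 0.0]
force: [0.6, -2.1, 6.1]
finger_gap: 0.132
```

Call:
drive_tool([
  [255, 0, 0.05, 0, 0, 0, 0],
  [255, 0, 0.1, 0, 0, 0, 0],
  [255, 0, 0.1, 0, 0, 0, 0],
])

```text
t: 26.15
tcp_pos: [0.5032, -0.0253, 0.12]
tool_rot: [-0.03, 1.0, -0.001, 0.0]
force: [0.6, -4.1, 6.7]
finger_gap: 0.132
```

```bash
python3 st.py
```

```text
t 26.15 tcp_mm [503.17 -25.26 120.02] yaw 3.2015 F [ 0.6  -4.14  6.75] M [-0.224 -0.022  0.054] gap 0.132 q6 -1.9
```

Call:
drive_tool([
  [255, 0, 0.05, 0, 0, 0, 0],
  [255, 0, 0.1, 0, 0, 0, 0],
  [255, 0, 0.1, 0, 0, 0, 0],
])

```text
t: 26.45
tcp_pos: [0.5032, -0.0252, 0.12]
tool_rot: [-0.03, 1.0, -0.002, 0.0]
force: [-0.5, -8.1, 6.2]
finger_gap: 0.131
```

Call:
drive_tool([
  [255, 0, 0.05, 0, 0, 0, 0],
  [255, 0, 0.1, 0, 0, 0, 0],
  [255, 0, 0.1, 0, 0, 0, 0],
])

```text
t: 26.75
tcp_pos: [0.5032, -0.0252, 0.12]
tool_rot: [-0.03, 1.0, -0.002, 0.0]
force: [-0.1, -10.6, 5.6]
finger_gap: 0.133
```

End stop reached: -10.6 N with no further motion. I'm relaxing, opening part way and rising clear.

Call:
drive_tool([
  [255, 0, -0.1, 0, 0, 0, 0],
  [255, 0, -0.2, 0, 0, 0, 0],
  [185, 0, -0.2, 0, 0, 0, 0],
  [185, 0, -0.2, 0, 0, 0, 0],
  [185, 0, -0.2, 0, 0, 0, 0],
  [185, 0, -0.2, 0, 0, 0, 0],
  [185, 0, -0.2, 0, 0, 0, 0],
  [185, 0, -0.2, -1, 0, 0, 0],
  [185, 0, -0.2, -2.5, 0, 0, 0],
  [185, 0, -0.2, -5, 0, 0, 0],
  [185, 0, -0.2, -8, 0, 0, 0],
  [185, 0, -0.2, -12, 0, 0, 0],
  [185, 0, -3, -14, 0, 0, 0],
  [185, 0, -6, -14, 0, 0, 0],
  [185, 0, -9, -14, 0, 0, 0],
  [185, 0, -9, -14, 0, 0, 0],
])

```text
t: 28.35
tcp_pos: [0.5078, -0.1145, 0.2594]
tool_rot: [-0.028, 1.0, -0.0, -0.001]
force: [0.4, 0.4, 0.1]
finger_gap: 0.274
```

```bash
python3 st.py; python3 - <<'E'
from h import *
import cv2
m=manip.camera_model("wrist");np.savez("w12.npz",K=m["mtx"],T=m["cam_to_world"])
im=manip.snapshot("wrist")[:,:,::-1];sc=manip.snapshot("scene")[110:270,80:293,::-1]
cv2.imwrite("pics/w12.png",np.hstack([cv2.resize(im,(400,300)),cv2.resize(sc,(400,300))]))
E
```

```text
t 28.35 tcp_mm [ 507.76 -114.52  259.45] yaw 3.1976 F [0.38 0.4  0.1 ] M [0.052 0.    0.012] gap 0.274 q6 -2.062
```

View pics/w12.png

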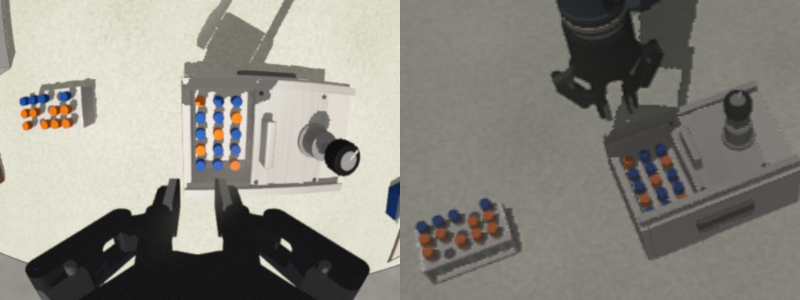

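The well is open with the tubes showing, the screw is still up with the stem visible, and the rib is at about (268,145) in the wrist half. One check of the rib's travel, then I hand in.

```bash
python3 - <<'E'
from h import *
print(wz("w12.npz",268*1.28,145*1.28,.138)); print(manip.sense()["t"]); print(manip.sign_off())
E
```

```text
[ 0.50523046 -0.02812502  0.138     ]
28.45
the job is handed in; nothing more can be done
None
```

The hatch is fully open with the screw parked out, and the job was handed in at 28.5 s of the 72 s allowed.

- **Screw:** I gripped the knob and pulled it up under a light anticlockwise twist. It gave way at about 9.5 mm of pull. I then turned it along the thread, with near-zero torque, to its firm stop. The torque there peaked at about 0.24 Nm, below the 0.33 Nm that breaks it, and I backed off before letting go. The knob's white mark showed about 2.4 rad of turn. In the last picture, after the hatch was slid, the knob still stands up.
- **Hatch:** I gripped the rib and slid it about 89.8 mm to the end stop, where the force rose to about 10.6 N with no further motion. Then I relaxed, let go and rose clear.
- **Last checks:** The well is open with the tubes showing, the gripper reads about zero force, and the rack is standing. The jar and tip box were outside the final picture and I did not recheck them; the arm never went down near them.
- **Disagreements:**
  - The rib's final position measured about 3 mm short of the end-stop position in the picture. The measurement was coarse, and I trust the force contact and arm travel more.
  - Partway through the pull, at about 7.5 mm, I took the screw for engaged too early and turned slightly on the wall. The torque reached about 0.18 Nm there, below the limit; I eased off and continued.

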